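Hold the photometer cover at its mark

ROBOT

A 7-joint arm with a two-finger parallel gripper is mounted at the origin on the work surface. World frame = base frame: x ahead of the robot, y to its left, z up, the work surface at z = 0. Lengths are in m, angles in rad, forces in N, time in s.
With the tool pointing down it reaches from about 0.375 to 0.925 m from the base axis. Payload 3.1 kg.
Tool frame: the origin (TCP) lies midway between the tips of the shut fingers; the grasp point (between the pads) lies 19 mm behind it; z points along the fingers, y is the line along which they close (so a half turn about z gives the same grasp; the last joint's range is limited). The gripper opens to 85 mm and grips with 20 to 120 N. Pads are 22 mm wide; open, the fingers measure 114 mm over their backs; the gripper's body (76 mm by 85 mm) begins 54 mm behind the grasp point. The pads swing forward as they close: fully open they stand 13 mm farther back than shut.
Start: joints at [-1.337, 0.383, 0.044, 1.598, -0.018, 1.161, -0.05], TCP at [0.212, 0.615, 0.231] pointing down, gripper open.
Joint ranges: [-2.61, 2.61], [-0.41, 2.15], [-1.48, 1.57], [0, 2.5], [-1.57, 4.71], [0.05, 1.97], [-2.85, 2.85]. Speed limits (rad/s): [2.79, 2.79, 3.14, 3.14, 3.14, 3.14, 3.14].

INTERFACE

Orientations are given as a unit quaternion [w, x, y, z].
In Python, from workcell import env, vision gives the robot as it stands. Calls block until the motion is done:
- env.reach(position, orientation): joint-space move of the TCP to a pose.
- env.move_l(position, speed=0.15, frame=None): straight line of the TCP; frame=None keeps the orientation; speed is the mean speed in m/s.
- env.set_joints(angles): joint-space move.
- env.set_gripper(opening): finger opening in m; the grip force is fixed at half the most; returns when the fingers have stopped.
- env.sleep(seconds).
- env.ik(position, orientation): joint angles nearest the present ones, or None.
- vision.snapshot(name): name is "scene" or "top" or "wrist"; returns the picture (420x560x3 uint8, red, green, blue); there is no depth.
- vision.camera_model(name): a dict with "intrinsics" (3x3 intrinsics, pixels), "eye" and "rotation" of the camera in the world; the wrist camera has in their place "tool_from_camera" (4x4, takes a point from camera to tool coordinates, whose origin is the TCP and whose axes are the flange's). Camera axes: x right, y down, z forward; pixel columns grow to the right and rows downward; lengths in m; the calibration is good to about 2 mm. The wrist camera is an equidistant fisheye: a pixel r from the principal point sees the ray r / f radians off the axis. A picture is of the moment at which its call begins: read the wrist's pose just before it. camera_model takes no time and is no camera call.
A pose or a line that the arm cannot do raises env.IKError and nothing moves.
- env.close_job(): hands the job in; it is judged then, once.
Readings, each from a call of its own:
- env.read_clock(): time.
- env.read_joints(): joint angles.
- env.read_joint_velocities(): joint speeds.
- env.read_joint_efforts(): joint torques, N m.
- env.read_ee_pos(): TCP position.
- env.read_ee_rot(): TCP orientation.
- env.read_ft_force(): force on the tool from outside, world axes, zero at the start.
- env.read_ft_torque(): the same for the moment, N m.
- env.read_finger_gap(): finger opening in m.
- env.read_finger_force(): force on a finger pad.
Only numpy, scipy, OpenCV 4.12 (cv2) and the standard library are available. Lean on these libraries where they do the work, as an engineer would, in place of code of your own. Each camera call takes 0.05 s, during which the arm holds its last target. There are 200 camera calls.

TASK

Get the photometer ready for a colleague to pipette into its cuvette: first, with the sprung cover still shut, push the cuvette carriage into the sample block until you feel it against its stop, fully home. Then lift the black cover by its knob against the spring until its pointer lies on the middle of the steel marker set on the quadrant scale, and finish while holding it there, still, with the gripper: do not let go. Leave the marker as it is set and the other things on the bench and the instrument undisturbed.

Things in the scene. Friction and masses are not known exactly. Their poses are not given: they have to be found in the camera images.
- photometer: White bench photometer, fixed: base 260 (x) x 480 (y, -0.23 to 0.25) x 70 mm. Origin at worktop height; x = short side, away from the robot; z up. Own y 0.10 to 0.25: console, 120 mm high. y -0.08 to 0.10: sample block, 120 high, black cover on top, 50 mm wide tunnel open to -y at own x -0.02. y -0.23 to -0.08: low deck (z 0.07) with the carriage.
- cover (a joint): Angle (rad) of the black cover on the sample block: plate 180 (x) x 155 (y) mm, 0.14 to 0.26 kg, top at z 0.138 when shut. 0 = shut, grows as its -y edge is lifted, stop at 1.35. A spring hinge (0.4 Nm at 0, plus 0.5 Nm per rad) and its weight pull it shut: about 4 to 8 N at the knob; let go, it snaps shut.
- cover_knob (a point): Centre of the steel knob near the cover's free (-y) edge: a cylinder along the photometer's x, 18 mm diameter, 40 long, flat ends, on a 12 mm stem; can be pinched end to end (40 mm) from straight above and pivots between the pads as the cover turns. When shut: 135 mm to -y of the hinge line, 41 mm above it (z 0.164), 26 mm above the cover.
- cover_hinge (a point): A point on the cover's hinge line, 123 mm above the worktop, in the same own-x plane as the knob. The hinge line runs along the photometer's x axis, at own y 0.075.
- pointer_tip (a point): Tip of the dark needle that turns with the cover, 124 mm from the hinge line, at own x 0.113, beside the quadrant. The point's axes turn with the cover and equal the photometer's when the cover is shut; the needle lies along its -y.
- marker (a joint): Angle (rad) at which the marker has been set on the quadrant, on the same scale as joint cover: the pointer is at the middle of the marker when joint cover equals joint marker. Set anew between 0.45 and 0.85 in each run; it stays where it is unless pushed.
- marker_mid (a point): Middle of the marker: plain steel block 14 (x) x 24 (radial) x 15 mm (along the arc, 0.12 rad) on the rim of the upright aluminium quadrant (ticks each 0.1 rad, centred on the hinge line, radius 110 mm) at the cover's +x end, own x 0.105. 126 mm from the hinge line. Axes turn with the marker; the angle between its y and pointer_tip's y is the error.
- carriage (a joint): Travel (m) of the grey cuvette carriage along the photometer's +y: 0 = fully out, 0.075 = home, against the hard stop inside the tunnel. Starts between 0 and 0.03. It slides with about 2.5 N of friction, stays where it is left, and stops dead at home.
- carriage_tab (a point): Middle of the push face (facing the photometer's -y) of the grey upright tab at the carriage's outer end, z 0.106; tab 40 (x) x 8 (y) mm, its top at z 0.128. Push it to +y. At home the tab still stands 35 mm outside the block. A glass cuvette stands on the carriage 95 mm to +y of this face. The deck on the -y side of the tab is free.
- reagent_jar: Bystander: small capped jar, 48 mm across, 65 high, standing on the console. Origin under its centre.
- cuvette_box: Bystander: clear plastic box 50 x 80 x 30 mm on the low deck, beyond (+x of) the carriage. Origin under its centre.
- tube_rack: Bystander: tube rack 90 x 200 x 99 mm to the robot's right on the worktop. Origin under its centre.
- wash_bottle: Bystander: bottle 66 mm across, 170 high, to the right. Origin under its centre.
- beaker: Bystander: glass cup 70 mm across, 90 high, to the right. Origin under its centre.

How it is judged:
On the way, in this order (a step that is already met when the one before it is completed fails the run):
1. the carriage is pushed fully home, the cover still shut (value of joint carriage above 0.072 m and value of joint cover below 0.06 rad), for 0.2 s.
2. the cover is held by the gripper with its pointer on the marker (angle between the y axis of pointer_tip and the y axis of marker_mid, either way round below 0.07 rad and contact force between the fingers and cover above 2 N), for 0.3 s.
At the end, for the whole second after the job is handed in: The carriage is home (within 3 mm of its stop); the cover is held still (under 0.05 rad/s) by the fingers (contact over 2 N) with its angle within 0.07 rad (4 degrees, about the half-width of the marker) of the marker; the marker is where it was set (within 5 mm) (all of step 2 and value of joint carriage above 0.072 m and velocity of joint cover between -0.05 and 0.05 rad/s and distance of marker_mid from where it was at the start of the episode below 0.005 m); the arm keeps its last pose, push and grip.
It fails at once if the marker is shifted on its scale (more than 5 mm) (distance of marker_mid from where it was at the start of the episode above 0.005 m).
It fails at once if another thing on the bench or instrument is shifted by more than 30 mm or tipped over (distance of any of reagent_jar, cuvette_box, tube_rack, wash_bottle, beaker from where it was at the start of the episode above 0.03 m or angle between any of reagent_jar, cuvette_box, tube_rack, wash_bottle, beaker's own z axis and vertical above 0.5 rad).
It also fails if it takes over 48 s, if anything falls off the work surface, if the arm or the gripper's body presses on something with over 40 N, if the wrist force passes 120 N, or if a joint passes its speed limit or range.

## Working session

There is one attempt and no reset: what is moved stays moved. The work goes in short steps, each a Python script; the robot and the scene stay as the last script left them, time stands still between calls to the robot, and variables do not carry over. Pictures are saved under pics/ and viewed, at most 10 in all, crops included, and the job is handed in when it is done.

```bash
mkdir -p pics; ls; python3 - <<'E'
from workcell import env, vision
import cv2,numpy as np
for n in ("scene","top","wrist"):
    cv2.imwrite(f"pics/{n}0.png",vision.snapshot(n)[:,:,::-1])
    m=vision.camera_model(n); print(n,{k:np.round(v,4).tolist() for k,v in m.items() if k!='name' and not isinstance(v,str)})
print(env.read_ee_pos(),env.read_ee_rot(),env.read_clock(),env.read_ft_force())
E
```

```text
pics
scene {'intrinsics': [[474.1594, 0.0, 280.5698], [0.0, 474.1594, 218.5057], [0.0, 0.0, 1.0]], 'eye': [0.8582, 0.5226, 1.2701], 'rotation': [-0.0692, 0.2336, 0.9326, -0.2661]}
top {'intrinsics': [[468.1317, 0.0, 282.7415], [0.0, 468.1317, 212.4588], [0.0, 0.0, 1.0]], 'eye': [0.3307, -0.0834, 1.2251], 'rotation': [0.064, -0.6986, 0.7101, -0.0603]}
wrist {'intrinsics': [[325.1923, 0.0, 279.1875], [0.0, 325.1923, 211.7311], [0.0, 0.0, 1.0]], 'tool_from_camera': [[-0.0007, -0.9589, -0.2838, 0.0723], [1.0, -0.0005, -0.0009, 0.0005], [0.0008, -0.2838, 0.9589, -0.1427], [0.0, 0.0, 0.0, 1.0]]}
[0.21148573 0.61384685 0.23016127] [-1.26196391e-04  1.65099207e-01  9.86276401e-01 -1.04706946e-03] 0.15 [-0.52001861 -0.33399983  0.74106541]
```

View pics/scene0.png

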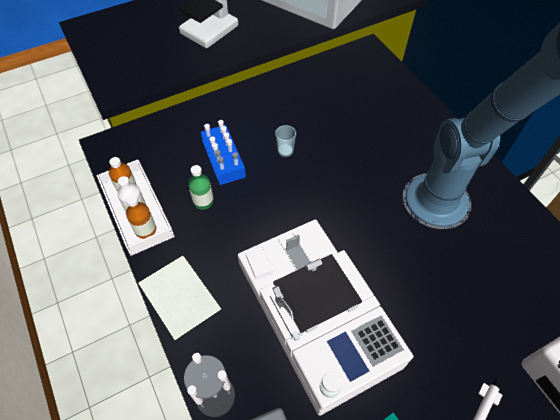

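View pics/top0.png

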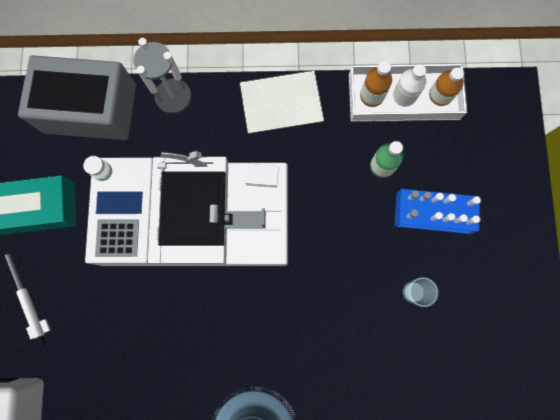

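The scene view shows the photometer at about (325,310), with its tunnel end pointing up and left. In the top view the box spans columns 85–290 and rows 155–265, with the knob near (214,214), the tab near (263,218) and the quadrant near (185,158).

```bash
cat > h.py <<'E'
import numpy as np,cv2
from scipy.spatial.transform import Rotation as R
from workcell import env, vision
def quat(q): return R.from_quat(np.roll(q,-1))
def ray(n,uv):
    m=vision.camera_model(n);K=np.array(m["intrinsics"])
    d=np.linalg.inv(K)@[uv[0],uv[1],1];r=np.array(m["rotation"])
    r=r if r.shape==(3,3) else quat(r).as_matrix()
    d=r@d
    return np.array(m["eye"]),d/np.linalg.norm(d)
def plane(n,uv,z):
    e,d=ray(n,uv);return e+d*(z-e[2])/d[2]
def tri(rays):
    A=np.zeros((3,3));b=np.zeros(3)
    for e,d in rays:
        P=np.eye(3)-np.outer(d,d);A+=P;b+=P@e
    x=np.linalg.solve(A,b)
    return x,[np.linalg.norm((np.eye(3)-np.outer(d,d))@(x-e)) for e,d in rays]
E
python3 - <<'E'
import cv2
a=cv2.imread('pics/top0.png')[140:280,75:300];cv2.imwrite('pics/topc.png',cv2.resize(a,None,fx=3.5,fy=3.5,interpolation=cv2.INTER_CUBIC))
a=cv2.imread('pics/scene0.png')[210:410,230:420];cv2.imwrite('pics/scenec.png',cv2.resize(a,None,fx=3,fy=3,interpolation=cv2.INTER_CUBIC))
E
```

```text
(no output)
```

View pics/topc.png

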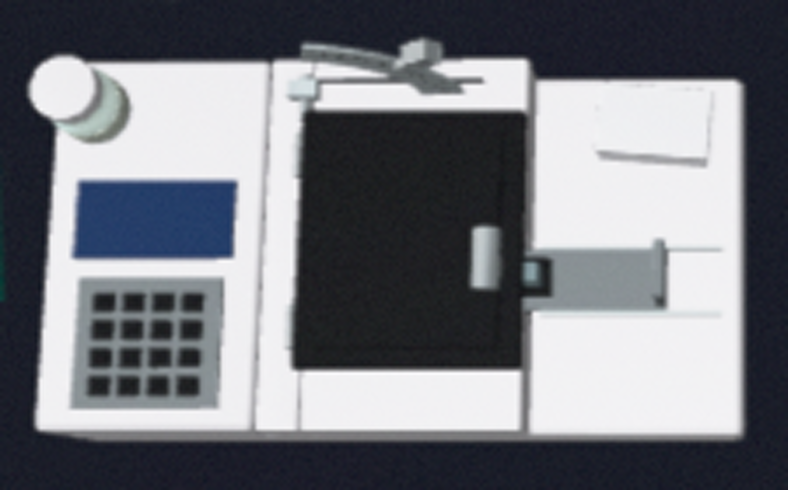

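View pics/scenec.png

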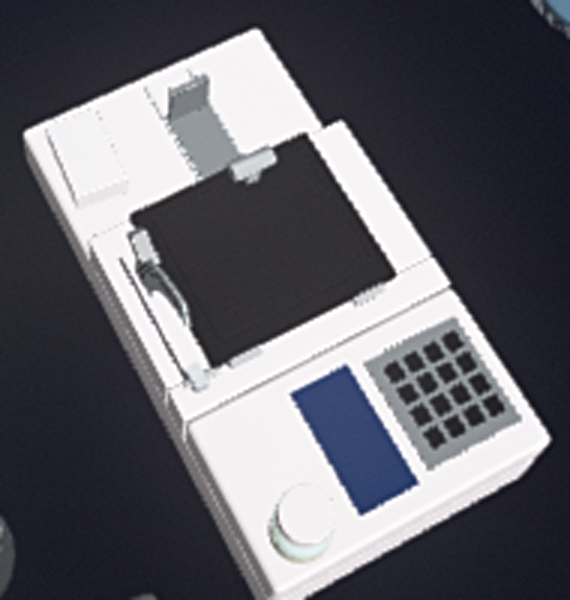

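```bash
python3 - <<'E'
from h import *
T=lambda x,y:((x+.5)/3.5-.5+75,(y+.5)/3.5-.5+140)
S=lambda x,y:((x+.5)/3-.5+230,(y+.5)/3-.5+210)
np.set_printoptions(precision=4,suppress=True)
# own coords for corners: name:(cam,px,z,own xy)
C=[("top",T(742,82),.07,(.13,-.23)),("top",T(742,436),.07,(-.13,-.23)),("top",T(36,430),.12,(-.13,.25)),("top",T(530,60),.12,(.13,-.08)),("top",T(522,432),.12,(-.13,-.08)),
("scene",S(25,133),.07,(.13,-.23)),("scene",S(259,28),.07,(-.13,-.23)),("scene",S(549,440),.12,(-.13,.25)),("scene",S(343,121),.12,(-.13,-.08))]
W=np.array([plane(n,p,z)[:2] for n,p,z,_ in C]);O=np.array([c[3] for c in C])
Wc=W-W.mean(0);Oc=O-O.mean(0)
th=np.arctan2((Oc[:,0]*Wc[:,1]-Oc[:,1]*Wc[:,0]).sum(),(Oc*Wc).sum())
Rm=np.array([[np.cos(th),-np.sin(th)],[np.sin(th),np.cos(th)]]);t=W.mean(0)-Rm@O.mean(0)
print("yaw",th,"t",t);print(W-(O@Rm.T+t))
own=lambda p:np.r_[Rm.T@(p[:2]-t),p[2]]
for nm,a,b in [("knob",T(486,258),S(253,165)),("tabtop",T(660,273),S(188,83)),("marker",T(420,53),S(145,246)),("jar",T(64,88),S(306,514)),("tip",T(483,80),S(122,260))]:
    p,r=tri([ray("top",a),ray("scene",b)]);print(nm,p,"own",own(p),"res",r)
np.savez("pose.npz",th=th,t=t)
E
```

```text
yaw -0.019912776485032403 t [0.5405 0.1413]
[[-0.0017  0.0002]
 [ 0.001  -0.0006]
 [-0.0002 -0.0045]
 [-0.0006 -0.0013]
 [-0.0003 -0.0025]
 [-0.0028  0.0058]
 [ 0.0015  0.0039]
 [ 0.0027 -0.0028]
 [ 0.0003  0.0017]]
knob [0.519  0.0814 0.1629] own [-0.0203 -0.0603  0.1629] res [np.float64(0.0017131435112700479), np.float64(0.0017131435112700056)]
tabtop [ 0.5156 -0.0332  0.1244] own [-0.0214 -0.175   0.1244] res [np.float64(0.0010607031162018319), np.float64(0.0010607031162018603)]
marker [0.646  0.1194 0.2059] own [ 0.106  -0.0198  0.2059] res [np.float64(0.0025798525006193182), np.float64(0.002579852500619407)]
jar [0.635  0.3573 0.183 ] own [0.0902 0.2178 0.183 ] res [np.float64(0.000448521444648053), np.float64(0.0004485214446478779)]
tip [0.6522 0.0909 0.1229] own [ 0.1127 -0.0482  0.1229] res [np.float64(0.0016447171392399084), np.float64(0.0016447171392400212)]
```

```bash
cat >> h.py <<'E'
_p=np.load("pose.npz");th=float(_p["th"]);t=_p["t"]
Rm=np.array([[np.cos(th),-np.sin(th)],[np.sin(th),np.cos(th)]])
W=lambda x,y,z:np.r_[Rm@[x,y]+t,z]
own=lambda p:np.r_[Rm.T@(np.array(p)[:2]-t),p[2]]
def ori(s): # tool y = s*photometer x, z down
    px=np.array([np.cos(th),np.sin(th),0])*s;z=np.array([0,0,-1.]);
    return np.roll(R.from_matrix(np.c_[np.cross(px,z),px,z]).as_quat(),1)
E
python3 - <<'E'
from h import *
for s in (1,-1):
    for p in [(-.02,-.205,.3),(-.02,-.205,.098),(-.02,-.12,.098),(-.02,-.06,.145),(-.02,0,.225)]:
        q=env.ik(W(*p),ori(s)); print(s,p,None if q is None else np.round(q,2))
E
```

```text
1 (-0.02, -0.205, 0.3) [-0.83  0.09  0.94  1.86 -0.07  1.23  0.11]
1 (-0.02, -0.205, 0.098) [-0.73  0.45  0.92  2.05 -0.47  0.87  0.44]
1 (-0.02, -0.12, 0.098) [-0.71  0.37  0.68  2.05 -0.31  0.83  0.14]
1 (-0.02, -0.06, 0.145) [-0.77  0.28  0.62  2.   -0.21  0.92 -0.07]
1 (-0.02, 0, 0.225) [-0.87  0.2   0.59  1.89 -0.12  1.09 -0.25]
-1 (-0.02, -0.205, 0.3) [-1.2   0.24  1.43  1.86 -0.25  1.25 -2.85]
-1 (-0.02, -0.205, 0.098) [-0.98  0.83  1.38  2.06 -0.94  1.11 -2.31]
-1 (-0.02, -0.12, 0.098) [-1.15  0.83  1.38  2.06 -0.94  1.11 -2.48]
-1 (-0.02, -0.06, 0.145) [ 0.77  0.57 -1.24  1.93  0.62  1.09  2.4 ]
-1 (-0.02, 0, 0.225) [-0.57  0.18  0.25  1.88 -0.05  1.09  2.82]
```

```bash
python3 - <<'E'
from h import *
q=ori(1)
p=env.read_ee_pos();env.move_l(p+[0,0,.1],speed=.25)
env.set_gripper(0)
env.reach(W(-.02,-.212,.3),q)
env.move_l(W(-.02,-.212,.16),speed=.2)
f0=np.array(env.read_ft_force())
env.move_l(W(-.02,-.212,.1),speed=.1)
print("clock",env.read_clock(),"df",np.array(env.read_ft_force())-f0)
log=[]
y=-.212
f0=np.array(env.read_ft_force())
while y<-.10:
    y+=.004
    env.move_l(W(-.02,y,.1),speed=.04)
    f=(np.array(env.read_ft_force())-f0)[:2]@Rm[:,1]; a=own(env.read_ee_pos())
    log.append((round(y,3),round(a[1],4),round(f,1)))
    if f<-12: break
print(log,env.read_clock())
cv2.imwrite("pics/top1.png",vision.snapshot("top")[:,:,::-1]);cv2.imwrite("pics/wrist1.png",vision.snapshot("wrist")[:,:,::-1])
a=cv2.resize(cv2.imread('pics/top1.png')[130:290,70:310],None,fx=1.6,fy=1.6)
b=cv2.imread('pics/wrist1.png')
c=np.zeros((420,800,3),np.uint8);b=cv2.resize(b,(400,300));c[:300,:400]=b;c[:a.shape[0],400:400+a.shape[1]]=a;cv2.imwrite('pics/c1.png',c)
E
```

```text
clock 5.7083 df [ 1.03324426  0.36813874 -0.308948  ]
[(-0.208, np.float64(-0.2075), np.float64(0.2)), (-0.204, np.float64(-0.2035), np.float64(0.0)), (-0.2, np.float64(-0.1996), np.float64(-0.0)), (-0.196, np.float64(-0.1956), np.float64(0.2)), (-0.192, np.float64(-0.1916), np.float64(-0.5)), (-0.188, np.float64(-0.1879), np.float64(-0.6)), (-0.184, np.float64(-0.1841), np.float64(-1.7)), (-0.18, np.float64(-0.1797), np.float64(-1.9)), (-0.176, np.float64(-0.1754), np.float64(-0.9)), (-0.172, np.float64(-0.1713), np.float64(-1.2)), (-0.168, np.float64(-0.1673), np.float64(-1.6)), (-0.164, np.float64(-0.1634), np.float64(-1.4)), (-0.16, np.float64(-0.1594), np.float64(-1.6)), (-0.156, np.float64(-0.1554), np.float64(-0.5)), (-0.152, np.float64(-0.1514), np.float64(-2.1)), (-0.148, np.float64(-0.1474), np.float64(-1.3)), (-0.144, np.float64(-0.1434), np.float64(-2.2)), (-0.14, np.float64(-0.1394), np.float64(-2.0)), (-0.136, np.float64(-0.1354), np.float64(-1.0)), (-0.132, np.float64(-0.1314), np.float64(-1.3)), (-0.128, np.float64(-0.1282), np.float64(-3.1)), (-0.124, np.float64(-0.1282), np.float64(-8.9)), (-0.12, np.float64(-0.1282), np.float64(-14.9))] 11.4583
```

View pics/c1.png

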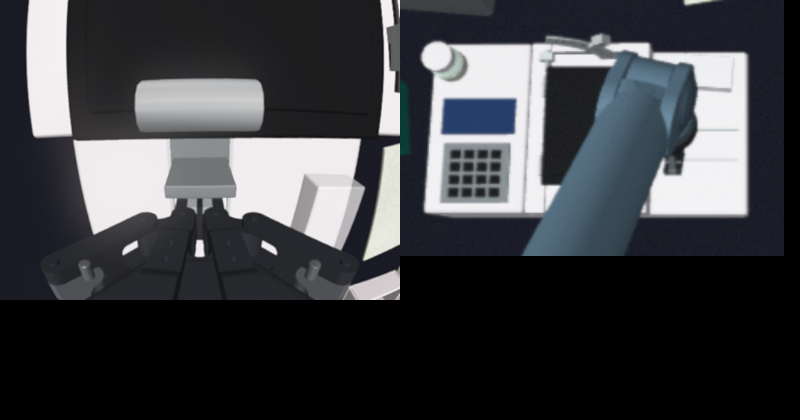

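The carriage is firmly on its stop: TCP stalled at own y −0.128 and force rose to 15 N. In the wrist view (left) the knob is centred at column 199 of 400, in line with the gripper, and the cover is still shut.

```bash
python3 - <<'E'
from h import *
env.sleep(.3)
env.move_l(W(-.02,-.15,.1),speed=.1)
env.move_l(W(-.02,-.15,.26),speed=.2)
env.set_gripper(.085)
im=[]
for i,p in enumerate([(-.02,-.12,.26),(-.02,-.06,.24)]):
    env.move_l(W(*p),speed=.2);env.sleep(.2)
    np.savez(f"w{i}.npz",p=env.read_ee_pos(),q=env.read_ee_rot())
    a=vision.snapshot("wrist")[:,:,::-1];cv2.imwrite(f"pics/w{i}.png",a);im.append(cv2.resize(a[60:380,230:560],(400,388),interpolation=cv2.INTER_CUBIC))
cv2.imwrite("pics/c2.png",np.hstack(im));print(env.read_clock(),env.read_finger_gap())
E
```

```text
15.3083 0.08498081064479461
```

View pics/c2.png

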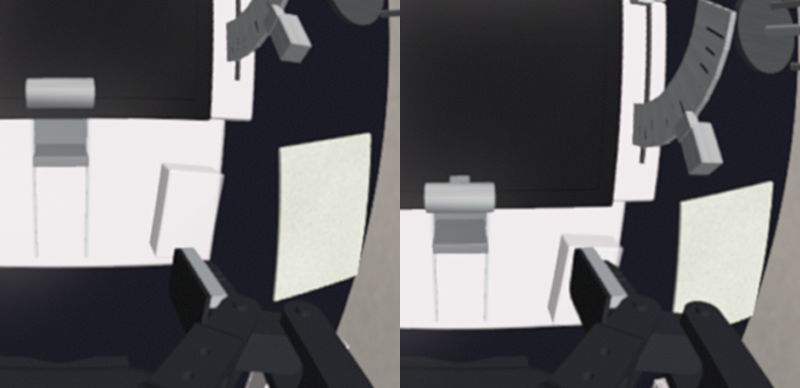

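Both wrist crops show the knob at (60,93) on the left and (59,197) on the right. The marker is at (291,35) and (302,143), and the needle tip at (237,79) and (243,162).

```bash
python3 - <<'E'
from h import *
np.set_printoptions(precision=4,suppress=True)
m=vision.camera_model("wrist");K=np.array(m["intrinsics"]);M=np.array(m["tool_from_camera"])
def wray(i,c):
    d=np.load(f"w{i}.npz");u,v=(np.array(c)+.5)/1.2121-.5+[230,60]
    x=np.array([u-K[0,2],v-K[1,2]]);r=np.hypot(*x);a=r/K[0,0]
    v=np.r_[x/r*np.sin(a),np.cos(a)];Q=quat(d["q"]).as_matrix()
    return d["p"]+Q@M[:3,3],Q@M[:3,:3]@v
T=lambda x,y:((x+.5)/3.5-.5+75,(y+.5)/3.5-.5+140)
S=lambda x,y:((x+.5)/3-.5+230,(y+.5)/3-.5+210)
for n,a,b,c,d in [("knob",(60,93),(59.5,197),T(486,258),S(253,165)),("marker",(291,35),(302,143),T(420,53),S(145,246)),("tip",(237,79),(243,162),T(483,80),S(122,260))]:
    r=[wray(0,a),wray(1,b)];e=[ray("top",c),ray("scene",d)]
    for rr in (r,r+e):
        p,res=tri(rr);o=own(p);print(n,o,np.round(res,4),"ang",np.arctan2(o[2]-.123,.075-o[1]),"r",np.hypot(o[2]-.123,.075-o[1]))
E
```

```text
knob [-0.0198 -0.0622  0.1625] [0. 0.] ang 0.2802264079306697 r 0.14282025128054687
knob [-0.02   -0.0612  0.1635] [0.0011 0.0007 0.001  0.0026] ang 0.2893744083271446 r 0.14207445016281367
marker [ 0.1116 -0.0205  0.1997] [0.0001 0.0001] ang 0.6765087844874987 r 0.12249355953744738
marker [ 0.1064 -0.0201  0.2065] [0.0016 0.0008 0.002  0.0031] ang 0.7209806505100766 r 0.126566647390832
tip [ 0.1131 -0.0494  0.1241] [0.0005 0.0005] ang 0.00918200148308715 r 0.12441930267455645
tip [ 0.1129 -0.0488  0.1239] [0.0007 0.001  0.001  0.0024] ang 0.007588630602453132 r 0.12377610985052019
```

```bash
python3 - <<'E'
from h import *
env.move_l(W(-.02,-.061,.1455),speed=.1)
print("down",env.read_ft_force())
env.set_gripper(0)
g=env.read_finger_gap();print("gap",g,"F",env.read_finger_force(),"pos",own(env.read_ee_pos()))
if .036<g<.045:
    k=lambda a:np.array([0,-.135*np.cos(a)+.041*np.sin(a),.135*np.sin(a)+.041*np.cos(a)])
    p0=own(env.read_ee_pos())
    for a in np.linspace(0,.71,13)[1:]:
        env.move_l(W(*(p0+k(a)-k(0))),speed=.06)
    env.sleep(.3)
    print("pos",own(env.read_ee_pos())-p0,k(.71)-k(0),"gap",env.read_finger_gap(),"F",env.read_finger_force(),env.read_ft_force(),env.read_clock())
    for n in("scene","top","wrist"): cv2.imwrite(f"pics/{n}2.png",vision.snapshot(n)[:,:,::-1])
    rs=lambda x:cv2.resize(x,(400,400),interpolation=cv2.INTER_CUBIC)
    cv2.imwrite("pics/c3.png",np.hstack([rs(cv2.imread("pics/scene2.png")[260:350,250:340]),rs(cv2.imread("pics/wrist2.png")[0:300,260:560])]))
E
```

```text
down [-0.01488434  0.38567081  0.24583412]
gap 0.03852261061197418 F 61.381895542144775 pos [-0.01979005 -0.06090105  0.14598106]
pos [-0.00035565  0.05843517  0.07790155] [0.         0.05934633 0.0780904 ] gap 0.03870559493689971 F 61.87071919441223 [  1.90946604  -2.90086243 -11.12632301] 20.6917
```

View pics/c3.png

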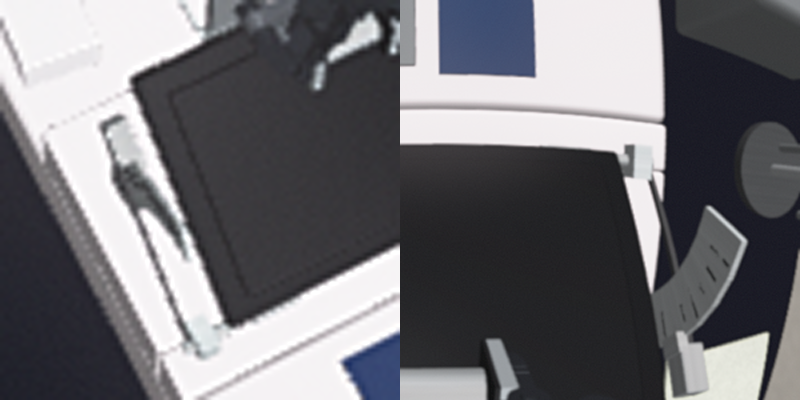

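The cover is lifted; the needle runs from the hinge (205,340) up to the marker (125,150) in the left crop. I'll zoom in to judge the alignment.

```bash
python3 - <<'E'
from h import *
a=cv2.imread("pics/scene2.png")[280:342,265:305];b=cv2.imread("pics/top2.png")[140:180,150:215]
print(cv2.imwrite("pics/c4.png",np.hstack([cv2.resize(a,(360,558),interpolation=cv2.INTER_CUBIC),cv2.copyMakeBorder(cv2.resize(b,(423,260),interpolation=cv2.INTER_CUBIC),0,298,0,0,cv2.BORDER_CONSTANT)])))
def proj(n,P):
    m=vision.camera_model(n);r=quat(m["rotation"]).as_matrix();c=r.T@(P-m["eye"]);K=np.array(m["intrinsics"]);return (K@c/c[2])[:2]
for nm,x,r,A in [("hinge",.113,0,[0]),("tip",.113,.124,[.60,.66,.71,.76,.82]),("needle@.08",.113,.08,[.6,.66,.71,.76,.82]),("markermid",.105,.126,[.65,.71,.77])]:
    for g in A:
        P=W(x,.075-r*np.cos(g),.123+r*np.sin(g));s=proj("scene",P);t_=proj("top",P)
        print(nm,g,"scene crop",np.round((s-[265,280]+.5)*9-.5),"top crop",np.round((t_-[150,140]+.5)*6.5-.5+[360,0]))
E
```

```text
True
hinge 0 scene crop [246. 525.] top crop [439. 151.]
tip 0.6 scene crop [ 76. 113.] top crop [677.  96.]
tip 0.66 scene crop [ 83. 118.] top crop [662.  91.]
tip 0.71 scene crop [ 90. 123.] top crop [648.  87.]
tip 0.76 scene crop [ 96. 129.] top crop [633.  83.]
tip 0.82 scene crop [105. 138.] top crop [615.  78.]
needle@.08 0.6 scene crop [137. 260.] top crop [589. 116.]
needle@.08 0.66 scene crop [141. 264.] top crop [579. 113.]
needle@.08 0.71 scene crop [146. 268.] top crop [570. 111.]
needle@.08 0.76 scene crop [150. 272.] top crop [561. 108.]
needle@.08 0.82 scene crop [156. 278.] top crop [549. 105.]
markermid 0.65 scene crop [106.  98.] top crop [667. 113.]
markermid 0.71 scene crop [114. 104.] top crop [651. 108.]
markermid 0.77 scene crop [122. 111.] top crop [633. 103.]
```

View pics/c4.png

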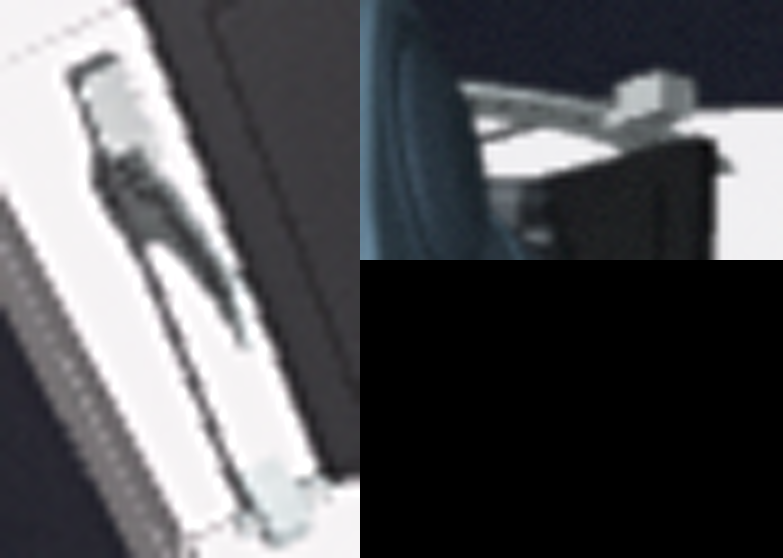

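```bash
python3 - <<'E'
from h import *
m=vision.camera_model("wrist");K=np.array(m["intrinsics"]);M=np.array(m["tool_from_camera"])
def wray(i,c):
    d=np.load(f"w{i}.npz");u,v=(np.array(c)+.5)/1.2121-.5+[230,60]
    x=np.array([u-K[0,2],v-K[1,2]]);r=np.hypot(*x);a=r/K[0,0]
    v=np.r_[x/r*np.sin(a),np.cos(a)];Q=quat(d["q"]).as_matrix()
    return d["p"]+Q@M[:3,3],Q@M[:3,:3]@v
T=lambda x,y:((x+.5)/3.5-.5+75,(y+.5)/3.5-.5+140)
S=lambda x,y:((x+.5)/3-.5+230,(y+.5)/3-.5+210)
B=lambda x,y:((x-360+.5)/6.5-.5+150,(y+.5)/6.5-.5+140)
A=lambda x,y:((x+.5)/9-.5+265,(y+.5)/9-.5+280)
for n,(e,d) in dict(w0=wray(0,(289,34)),w1=wray(1,(303,143)),top=ray("top",T(420,53)),top2=ray("top",B(653,100)),scene=ray("scene",S(145,246)),sc2=ray("scene",A(103,108))).items():
    # point on the ray closest to the circle r=.126, x=.105 about the hinge
    best=min(((np.hypot(o[0]-.105,np.hypot(o[1]-.075,o[2]-.123)-.126),np.arctan2(o[2]-.123,.075-o[1])) for o in (own(e+s*d) for s in np.linspace(.1,1.5,5601))))
    print(n,"miss %.4f angle %.3f"%best)
print(own(env.read_ee_pos()),env.read_clock())
E
```

```text
w0 miss 0.0015 angle 0.714
w1 miss 0.0013 angle 0.738
top miss 0.0032 angle 0.710
top2 miss 0.0028 angle 0.709
scene miss 0.0002 angle 0.758
sc2 miss 0.0026 angle 0.674
[-0.02011769 -0.00235273  0.22398119] 20.8417
```

```bash
python3 - <<'E'
from h import *
m=vision.camera_model("wrist");K=np.array(m["intrinsics"]);M=np.array(m["tool_from_camera"])
P,Q=env.read_ee_pos(),quat(env.read_ee_rot()).as_matrix()
def pl(c,X):
    x=((np.array(c)+.5)*.75-.5+[260,0])-K[:2,2];r=np.hypot(*x);a=r/K[0,0]
    d=Q@M[:3,:3]@np.r_[x/r*np.sin(a),np.cos(a)];e=P+Q@M[:3,3]
    o,o1=own(e),own(e+d);return o+(o1-o)*(X-o[0])/(o1-o)[0]
a,b=pl((254,182),.113),pl((275,268),.113)
for p in (a,b): print("needle",p,np.arctan2(p[2]-.123,.075-p[1]))
print("slope",np.arctan2(b[2]-a[2],a[1]-b[1]))
p=pl((287,365),.105);print("marker",p,np.arctan2(p[2]-.123,.075-p[1]))
print(np.abs(env.read_joint_velocities()).max(),env.read_finger_force())
E
```

```text
needle [0.113      0.06238679 0.13463519] 0.7450868398516175
needle [0.113      0.01902868 0.16728825] 0.6693930855232076
slope 0.645483041861085
marker [ 0.105      -0.01881114  0.2058288 ] 0.7233045246314546
0.0010822321832601805 61.92857623100281
```

The needle reads about 0.67–0.705 and the marker about 0.715, so I'll raise the cover by 0.02 rad and hand in.

```bash
python3 - <<'E'
from h import *
k=lambda a:np.array([0,-.135*np.cos(a)+.041*np.sin(a),.135*np.sin(a)+.041*np.cos(a)])
p=own(env.read_ee_pos())
env.move_l(W(*(np.array([-.02,-.061,.1455])+k(.73)-k(0))),speed=.03)
env.sleep(.8)
print(own(env.read_ee_pos())-p,env.read_finger_gap(),env.read_finger_force(),env.read_ft_force(),env.read_clock())
print(env.close_job())
E
```

```text
[-2.41724988e-05  2.12207156e-03  1.25664617e-03] 0.038582321405987 61.899590492248535 [ 1.86109245 -5.23353231 -8.38183222] 21.8917
the job is handed in; nothing more can be done
None
```

I pushed the carriage onto its stop with the cover shut, then lifted the cover to about 0.72 rad (marker measured at about 0.715). I handed the job in at 21.9 s with the gripper still holding the knob; the hand-in call gave no verdict.

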